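Swing the bench magnifier up and start the board test

TASK

Gently push the counterweighted bench magnifier up past its balance point, so that it stays raised by itself when you let go; do not fling it. Then press the start button of the test fixture beneath it all the way down and let it come back up. Nothing is to be picked up, and the circuit board and everything else on the bench stay where they are.

Things in the scene. Friction and masses are not known exactly. Their poses are not given: they have to be found in the camera images.
- pivot (a point): Pivot of the magnifier arm, on the hinge axis midway between the two dark cheeks (90 mm over their outsides) of the fixed grey stand (base 130 x 120 x 18 mm), 130 mm above the table. Axes are the stand's: x along the hinge, z up. The arm swings in the y-z plane: when down it points to -y and 15 degrees upward; pushing it up takes its end up and over towards +y.
- boom (a joint): Angle of the magnifier arm: 0 rad down on its stop, 1.85 rad fully raised on its other stop (31 degrees beyond upright). Balance is at about 0.6 rad: below it the arm falls back, beyond it goes on by itself, damped, to the raised stop in a few seconds. Pushing at the handle takes 1 to 3 N. A 50 mm steel counterweight sits at the pivot's other side.
- handle (a point): Centre of the black cross-handle at the arm's free end: 14 mm diameter, 90 mm long, parallel to the hinge. Between it and the pivot are a round lens (112 mm over its white rim, 16 mm thick, centre 125 mm from the pivot) and a flat bar. With the arm at angle a the handle lies, in the pivot's axes, at y = -0.2 cos(a + 0.262), z = 0.2 sin(a + 0.262) m.
- start_top (a point): Centre of the top of the round white start button (34 mm diameter, standing 11 mm above its black 50 mm housing) on the robot's side of the flat grey test fixture (190 x 150 x 16 mm, fixed) beneath the lens. Pressed from above: 7 mm travel, sprung, 5 N at the bottom; it comes back up when let go.
- start (a joint): Travel of the start button: 0 m released, 0.007 m fully down.
- board_mid (a point): Centre of the green circuit board (78 x 106 x 4 mm, parts up to 18 mm high on it) lying loose in the low nest of the test fixture, beyond the button; stays where it is.
- meter: Bystander, loose: yellow hand multimeter, 150 x 75 x 43 mm, lying. Origin at its underside. Leave alone.
- motor: Bystander, loose: small upright steel motor, 36 mm diameter, 61 mm tall. Origin at its underside. Leave alone.
- spool: Bystander, loose: aluminium solder spool, 48 mm diameter, 42 mm tall. Origin at its underside. Leave alone.
- flux: Bystander, loose: white plastic bottle, 54 mm diameter, about 130 mm tall. Origin at its underside. Leave alone.
- driver: Bystander, loose: screwdriver lying on the table. Origin at its underside. Leave alone.
- tin: Bystander, loose: small dark round tin, 60 mm diameter, 35 mm tall. Origin at its underside. Leave alone.
Mind the look-alikes: they are no part of the job. Leave any brown or red look-alike of the part that bears start_top alone.

How it is judged:
On the way, in this order (a step that is already met when the one before it is completed fails the run):
1. the magnifier is up past its balance point and stays raised with the robot off it (value of joint boom above 1.5 rad and contact force between each of the arm, the fingers and boom below 0.2 N), for 0.3 s.
2. the start button is pressed all the way down (value of joint start above 0.0055 m), for 0.05 s.
At the end, for the whole second after the job is handed in: The magnifier arm rests raised (joint above 1.5 rad, still), the start button is back up (under 1.5 mm), the board is within 10 mm and every bystander within 30 mm of its starting place (value of joint boom above 1.5 rad and velocity of joint boom between -0.05 and 0.05 rad/s and value of joint start below 0.0015 m and distance of board_mid from where it was at the start of the episode below 0.01 m and distance of each of meter, motor, spool, flux, driver, tin from where it was at the start of the episode below 0.03 m); the robot touches nothing.
It fails at once if the magnifier is flung (faster than 3 rad/s) (velocity of joint boom above 3 rad/s or velocity of joint boom below -3 rad/s).
It fails at once if the start button is pressed before the magnifier is up (value of joint start above 0.004 m and value of joint boom below 1.4 rad).
It fails at once if the circuit board is moved or lifted out of its place (distance of board_mid from where it was at the start of the episode above 0.01 m).
It fails at once if a bystander is picked up or pushed away (more than 30 mm) (distance of any of meter, motor, spool, flux, driver, tin from where it was at the start of the episode above 0.03 m).
It also fails if it takes over 51 s, if anything falls off the work surface, if the arm or the gripper's body presses on something with over 40 N, if the wrist force passes 120 N, or if a joint passes its speed limit or range.

ROBOT

A 6-joint arm with a two-finger parallel gripper is mounted at the origin on the work surface. World frame = base frame: x ahead of the robot, y to its left, z up, the work surface at z = 0. Lengths are in m, angles in rad, forces in N, time in s.
With the tool pointing down it reaches from about 0.35 to 0.875 m from the base axis. Payload 4.2 kg.
Tool frame: the origin (TCP) lies at the very end of the fingers, on their centre line; the grasp point (between the pads) lies 19 mm behind it; z points along the fingers, y is the direction in which the jaws open and shut (so a half turn about z gives the same grasp; the last joint's range is limited). The gripper opens to 87 mm and grips with 3 to 60 N. Pads are 19 mm wide; open, the fingers measure 117 mm over their backs; the gripper's body (75 mm by 190 mm) begins 51 mm behind the grasp point.
Start: joints at [-0.885, 0.385, 0.008, 0, -1.194, -0.259], TCP at [0.259, -0.569, 0.189] pointing down, gripper open.
Joint ranges: [-3.14, 3.14], [-1.21, 2.06], [-1.07, 1.41], [-3.16, 2.05], [-2.99, -0.16], [-3.1, 3.1]. Speed limits (rad/s): [2.79, 2.79, 3.14, 3.14, 3.14, 3.14].

INTERFACE

Orientations are given as a unit quaternion [x, y, z, w].
In Python, from cell import ctrl gives the robot as it stands.
- The arm moves only by the tool drive_tool, never from a script. Its argument "commands" is a list of rows, each a list of 4 numbers: the shift along the tool's x, y, z normalised to -1 to 1, where 1 is 50 cm, then the turn about the tool's z normalised to -1 to 1, where 1 is 60 degrees. A call has 1 to 20 rows; each row is the pose to reach, as a shift and turn from the pose commanded when the call began, along the tool's axes at that moment; what a row does not reach only later rows make up. A row lasts 1/10 s, in which the tool goes at most 50 mm and 8.59 degrees, less where a joint would pass 70% of its speed; a pose out of reach is approached as far as the arm can. A call with a number of a shift or a turn outside -1 to 1 is refused whole. A call with a gripper value outside its range is refused whole. "claw" is the opening, from 0 (shut) to 1 (fully open), set as the call begins (left out, the last holds). The fingers move at their own pace and stop on an object; "grip_force" is the grip in N (left out, the last holds). Time passes only in rows, so rows that repeat a pose let the fingers close. It gives the time, the measured TCP pose, the force and the opening at its end, in the units of the state.
- ctrl.observe(): the state, without advancing time (a new reading comes with each control period).
- ctrl.read_camera(name): name is "side" or "top" or "wrist"; returns (picture, depth): 480x640x3 uint8, red, green, blue; 480x640 float32, m along the optical axis (not along the pixel's ray), 0 where there is no reading.
- ctrl.camera_params(name): a dict with "camera_matrix" (3x3 intrinsics, pixels), "k1" (the pictures are not rectified: a ray, as slopes to the right and down, at radius r is drawn at 1 + k1 r^2 times it, then the intrinsics apply), "world_from_camera" (4x4, takes a point from camera to world coordinates). Camera axes: x right, y down, z forward; pixel columns grow to the right and rows downward; lengths in m; the calibration is good to about 2 mm. A picture is of the moment at which its call begins: read the wrist's pose just before it. camera_params takes no time and is no camera call; for the wrist camera it gives the pose at the moment of the call.
- ctrl.finish_job(): hands the job in, once; it reports no verdict.
The state is a dict: "time": time; "joint_pos": joint angles; "dq": joint speeds; "joint_torque": joint torques, N m; "ee_pos": TCP position; "ee_rot": TCP orientation; "contact_force": force on the tool from outside, world axes, zero at the start; "torque": the same for the moment, N m; "gripper_width": opening from 0.0 (shut) to 1.0 (fully open).
Only numpy, scipy, OpenCV 4.12 (cv2) and the standard library are available. Lean on these libraries where they do the work, as an engineer would, in place of code of your own. Each camera call takes 0.05 s, during which the arm holds its last target.

## Working session

There is one attempt and no reset: what is moved stays moved. The work goes in short steps, Python scripts to look and compute and a tool call to move; the robot and the scene stay as the last step left them, time stands still between calls to the robot, and variables do not carry over. Pictures are saved under pics/ and viewed, and the job is handed in when it is done.

Besides the shell and the picture viewer there is one more tool, called after "Request:" as a command line: name --pt "numbers of a row" for each row, then --argument value for the rest. drive_tool: Moves the arm, as the interface text tells. Scaled input: -1 to 1 covers 50 cm each way for a shift and 60 degrees each way for a turn. Its arguments: {"type":"object","properties":{"commands":{"type":"array"},"claw":{"type":"number"},"grip_force":{"type":"number"}},"required":["commands"]}

```bash
mkdir -p pics; ls; cat > h.py <<'E'
import numpy as np,cv2
from cell import ctrl
def grab(n):
    P=ctrl.camera_params(n); im,d=ctrl.read_camera(n); np.savez(f'{n}.npz',im=im,d=d,K=P['camera_matrix'],k1=P['k1'],T=P['world_from_camera'])
    return im,d
def cloud(n):
    f=np.load(f'{n}.npz'); im,d,K,k1,T=[f[k] for k in('im','d','K','k1','T')]
    h,w=d.shape; u,v=np.meshgrid(np.arange(w),np.arange(h))
    pts=np.stack([u,v],-1).reshape(-1,1,2).astype(np.float64)
    xy=cv2.undistortPoints(pts,np.array(K,float),np.array([float(k1),0,0,0])).reshape(h,w,2)
    c=np.dstack([xy*d[...,None],d]); W=c@np.array(T)[:3,:3].T+np.array(T)[:3,3]
    W[d==0]=np.nan
    return im,W
E
python3 - <<'E'
from h import *
for n in('top','side'):
    im,d=grab(n); cv2.imwrite(f'pics/{n}0.png',im[...,::-1]); f=np.load(n+'.npz'); print(n,f['K'].tolist(),f['k1'],f['T'].round(3).tolist())
print(ctrl.observe())
E
```

```text
pics
top [[600.7291434610185, 0.0, 315.1014945112114], [0.0, 600.7291434610185, 239.47160795612132], [0.0, 0.0, 1.0]] -0.0005938239458353253 [[-0.001, -0.989, 0.151, 0.288], [-1.0, 0.001, 0.003, 0.007], [-0.004, -0.151, -0.989, 1.535], [0.0, 0.0, 0.0, 1.0]]
side [[607.8318499226936, 0.0, 320.45688606862427], [0.0, 607.8318499226936, 238.94631373561495], [0.0, 0.0, 1.0]] 0.061653917731899585 [[0.916, -0.228, 0.33, 0.032], [-0.401, -0.52, 0.754, -1.138], [-0.0, -0.823, -0.568, 0.976], [0.0, 0.0, 0.0, 1.0]]
{'time': 0.1, 'joint_pos': array([-8.85420577e-01,  3.85437972e-01,  6.77922890e-03, -4.72385367e-04,
       -1.19402890e+00, -2.58598648e-01]), 'dq': array([-7.88060570e-04, -2.84058291e-03,  3.08300719e-03,  1.88287942e-03,
        5.31569893e-05, -2.38539311e-04]), 'joint_torque': array([ 1.94611028e-03, -3.91690922e+01,  1.87937218e+01,  4.23193082e+00,
        1.34864525e-02, -8.25083021e-05]), 'ee_pos': array([ 0.25847901, -0.56837422,  0.18839524]), 'ee_rot': array([-2.11687573e-01,  9.77336907e-01,  9.42081745e-04, -2.34409383e-04]), 'contact_force': array([ 0.15028541, -0.15814696, -0.75083611]), 'torque': array([0.01647981, 0.00187917, 0.03154255]), 'gripper_width': 0.9993378710934022}
```

View pics/top0.png

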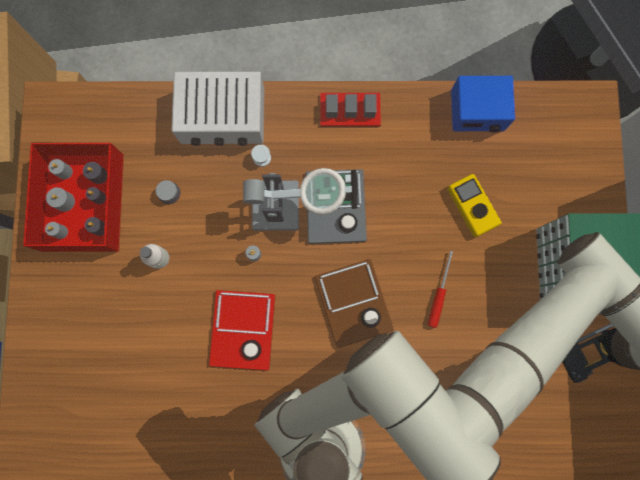

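View pics/side0.png

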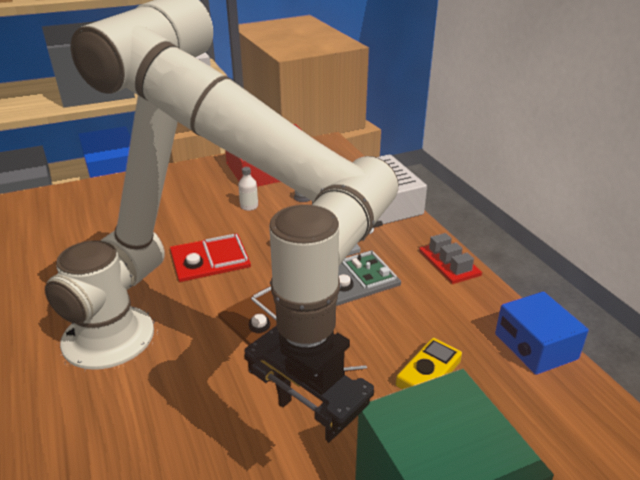

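Top view: the lens is at (323,190), the handle at about (354,188), the stand and pivot at about (272,190), and the grey fixture's button at (347,222). The button look-alikes are on the brown fixture at (371,317) and the red one at (251,350). The target is the grey one, so I'll check it in a crop and measure.

```bash
python3 - <<'E'
from h import *
im,W=cloud('top')
c=im[140:260,220:400]; cv2.imwrite('pics/crop0.png',cv2.resize(c[...,::-1],None,fx=4.4,fy=4.4,interpolation=cv2.INTER_CUBIC))
for (u,v) in [(347,222),(371,317),(251,350),(354,176),(354,188),(354,200),(256,190),(272,178),(272,205),(293,192),(325,172),(325,190),(350,182),(315,238),(360,238),(260,155),(252,253),(325,210)]:
    print((u,v),np.nanmedian(W[v-1:v+2,u-1:u+2].reshape(-1,3),0).round(4))
hsv=cv2.cvtColor(im,cv2.COLOR_RGB2HSV)
# fixture / stand top planes by height
z=W[...,2]
roi=np.zeros(z.shape,bool); roi[150:250,235:375]=1
sat=hsv[...,1]<70
for nm,lo,hi in(('fix',.010,.021),('btn',.03,.06),('high',.1,.3)):
    m=((z>lo)&(z<hi)&roi).astype(np.uint8)
    n,l,s,ce=cv2.connectedComponentsWithStats(m)
    for i in range(1,n):
        if s[i,4]>30:
            p=W[l==i]; r=cv2.minAreaRect(p[:,:2].astype(np.float32)); print(nm,s[i],p.mean(0).round(4),p.min(0).round(3),p.max(0).round(3),r)
E
```

```text
(347, 222) [ 0.5604 -0.0688  0.0396]
(371, 317) [ 0.3221 -0.126   0.0392]
(251, 350) [0.2421 0.1689 0.0415]
(354, 176) [ 0.6414 -0.0783  0.1865]
(354, 188) [ 0.6126 -0.0781  0.1882]
(354, 200) [ 0.5841 -0.0777  0.1893]
(256, 190) [0.609  0.1472 0.1851]
(272, 178) [0.6487 0.1142 0.1409]
(272, 205) [0.5846 0.1141 0.1337]
(293, 192) [0.6111 0.0636 0.1506]
(325, 172) [ 0.6553 -0.0119  0.1711]
(325, 190) [ 0.6126 -0.0117  0.1687]
(350, 182) [ 0.667  -0.0758  0.0352]
(315, 238) [0.523  0.0122 0.014 ]
(360, 238) [ 0.5232 -0.103   0.0165]
(260, 155) [0.7347 0.1537 0.0393]
(252, 253) [0.4802 0.169  0.0453]
(325, 210) [ 0.5646 -0.0116  0.1709]
fix [ 308  169   59   75 1681] [ 0.5694 -0.0517  0.0154] [ 0.511 -0.119  0.01 ] [0.706 0.03  0.021] ((0.6086929440498352, -0.042740337550640106), (0.19217142462730408, 0.14987587928771973), 1.5341475009918213)
fix [334 170  17   6  49] [ 0.6963 -0.0612  0.0164] [ 0.688 -0.079  0.01 ] [ 0.703 -0.037  0.021] ((0.6956764459609985, -0.05813150852918625), (0.04170805588364601, 0.01516867708414793), 88.60548400878906)
fix [282 180  17  10 126] [0.6643 0.0753 0
[... 854 characters left out ...]
602179527283, -0.07219038158655167), (0.04117673262953758, 0.03947070240974426), 4.970065116882324)
btn [266 218  18   4  39] [0.5663 0.1136 0.0447] [0.565 0.093 0.03 ] [0.569 0.135 0.06 ] ((0.5661989450454712, 0.11391126364469528), (0.003941299393773079, 0.042915843427181244), 2.9529988765716553)
btn [247 246  13   4  42] [0.4943 0.168  0.0445] [0.49  0.152 0.037] [0.5   0.182 0.05 ] ((0.49521198868751526, 0.16719703376293182), (0.03038601018488407, 0.009147848933935165), 88.4468994140625)
high [ 243  168  115   49 3167] [0.6099 0.038  0.1648] [ 0.555 -0.085  0.1  ] [0.668 0.18  0.194] ((0.6100583672523499, 0.04756884276866913), (0.11285495012998581, 0.2646558880805969), 1.6704070568084717)
```

View pics/crop0.png

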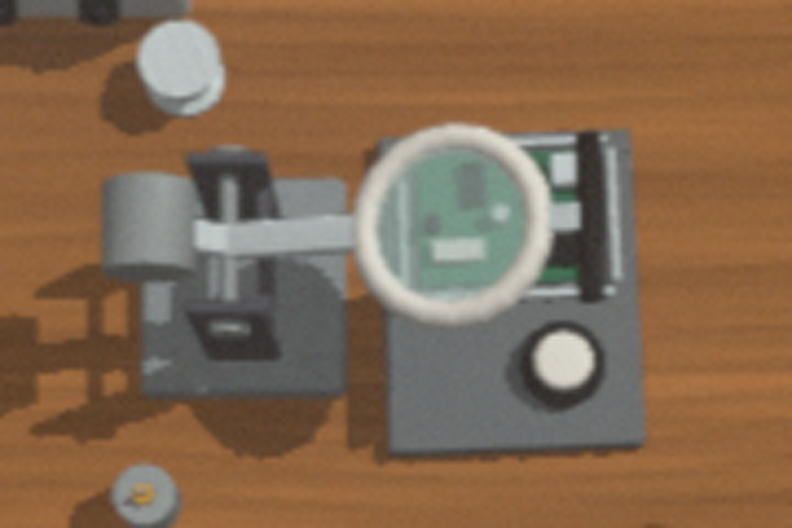

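```bash
python3 - <<'E'
from h import *
im,W=cloud('top')
for v in (178,184,190,196,200):
    print(v,[(u,*W[v,u].round(3)) for u in range(242,268,3)])
m=(cv2.inRange(im,(170,165,150),(255,255,255))>0); m[:212]=0;m[234:]=0;m[:,:335]=0;m[:,360:]=0
p=W[m];print('btn',m.sum(),np.nanmedian(p,0).round(4),np.nanmin(p,0).round(4),np.nanmax(p,0).round(4), np.argwhere(m).mean(0))
f=np.load('top.npz');v,u=np.argwhere(m).mean(0);print(ctrl.camera_params('wrist')['world_from_camera'].round(3))
r=f['T'][:3,:3]@np.linalg.inv(f['K'])@[u,v,1];o=f['T'][:3,3];print('ray z.043',(o+r*(.043-o[2])/r[2]).round(4))
E
```

```text
178 [(242, np.float64(0.685), np.float64(0.204), np.float64(0.002)), (245, np.float64(0.687), np.float64(0.197), np.float64(-0.005)), (248, np.float64(0.685), np.float64(0.188), np.float64(0.003)), (251, np.float64(0.687), np.float64(0.181), np.float64(-0.005)), (254, np.float64(0.688), np.float64(0.173), np.float64(-0.009)), (257, np.float64(0.687), np.float64(0.165), np.float64(-0.005)), (260, np.float64(0.687), np.float64(0.157), np.float64(-0.007)), (263, np.float64(0.649), np.float64(0.136), np.float64(0.139)), (266, np.float64(0.649), np.float64(0.129), np.float64(0.139))]
184 [(242, np.float64(0.669), np.float64(0.204), np.float64(-0.0)), (245, np.float64(0.623), np.float64(0.173), np.float64(0.184)), (248, np.float64(0.623), np.float64(0.166), np.float64(0.186)), (251, np.float64(0.621), np.float64(0.158), np.float64(0.194)), (254, np.float64(0.622), np.float64(0.152), np.float64(0.19)), (257, np.float64(0.623), np.float64(0.145), np.float64(0.184)), (260, np.float64(0.623), np.float64(0.138), np.float64(0.185)), (263, np.float64(0.627), np.float64(0.133), np.float64(0.17)), 
[... 1382 characters left out ...]
), np.float64(0.165), np.float64(0.185)), (251, np.float64(0.585), np.float64(0.158), np.float64(0.185)), (254, np.float64(0.586), np.float64(0.152), np.float64(0.182)), (257, np.float64(0.585), np.float64(0.145), np.float64(0.187)), (260, np.float64(0.586), np.float64(0.138), np.float64(0.183)), (263, np.float64(0.589), np.float64(0.132), np.float64(0.169)), (266, np.float64(0.623), np.float64(0.139), np.float64(0.015))]
btn 119 [ 0.5629 -0.0714  0.0387] [ 0.5467 -0.0868  0.0275] [ 0.5773 -0.0561  0.0479] [221.24369748 347.88235294]
[[-0.413  0.867  0.279  0.182]
 [ 0.911  0.393  0.129 -0.604]
 [ 0.002  0.308 -0.952  0.384]
 [ 0.     0.     0.     1.   ]]
ray z.043 [ 0.5617 -0.0709  0.043 ]
```

Request:
drive_tool --pt "0 0 -0.2 0" --pt "0 0 -0.4 0" --pt "0 0 -0.42 0" --pt "0 0 -0.42 0" --pt "0 0 -0.42 0" --pt "-0.62 0.52 -0.42 -1" --pt "-0.62 0.52 -0.42 -1" --pt "-0.62 0.52 -0.42 -1" --pt "-0.62 0.52 -0.42 -1" --pt "-0.62 0.52 -0.42 -1" --pt "-0.62 0.52 -0.42 -1" --pt "-0.62 0.52 -0.42 -1" --pt "-0.62 0.52 -0.42 -1" --pt "-0.62 0.52 -0.42 -1" --pt "-0.62 0.52 -0.42 -1" --pt "-0.62 0.52 -0.42 -1" --claw 0

```text
time: 1.7
ee_pos: [0.433, -0.2043, 0.399]
ee_rot: [-0.672, 0.741, 0.0, -0.0]
contact_force: [0.4, -0.6, -0.3]
gripper_width: 0.005
```

Request:
drive_tool --pt "-0.766 -0.277 0 -0.093" --pt "-0.766 -0.277 0 -0.093" --pt "-0.766 -0.277 0 -0.093" --pt "-0.766 -0.277 0 -0.093" --pt "-0.766 -0.277 0 -0.093" --pt "-0.766 -0.277 0 -0.093" --pt "-0.766 -0.277 0 -0.093" --pt "-0.766 -0.277 0 -0.093" --pt "-0.766 -0.277 0 -0.093" --pt "-0.766 -0.277 0 -0.093" --pt "-0.766 -0.277 0 -0.093"

```text
time: 2.8
ee_pos: [0.6083, 0.1619, 0.3995]
ee_rot: [-0.706, 0.708, -0.0, -0.0]
contact_force: [-0.4, -0.9, 0.7]
gripper_width: 0.005
```

```bash
python3 - <<'E'
from h import *
for n in('side','wrist'):
    im,d=grab(n); cv2.imwrite(f'pics/{n}1.png',im[...,::-1])
print(ctrl.observe())
E
```

```text
{'time': 2.9, 'joint_pos': array([ 5.16955510e-01,  3.40841438e-01,  4.52666220e-01,  3.86963456e-04,
       -1.68124179e+00, -5.18849905e-01]), 'dq': array([ 0.00341475, -0.00710612, -0.0001194 , -0.00222561,  0.00231341,
       -0.00174164]), 'joint_torque': array([ 2.42153853e-01, -3.71524358e+01,  1.98533016e+01,  4.46398973e+00,
        1.04385585e-02,  2.80807399e-03]), 'ee_pos': array([0.60799643, 0.16169153, 0.40047266]), 'ee_rot': array([-7.06421325e-01,  7.07791211e-01, -3.67738009e-04,  6.14306912e-04]), 'contact_force': array([ 0.5371502 , -0.55327349,  0.39994367]), 'torque': array([0.00938093, 0.09889845, 0.00722447]), 'gripper_width': 0.009837638334926416}
```

View pics/side1.png

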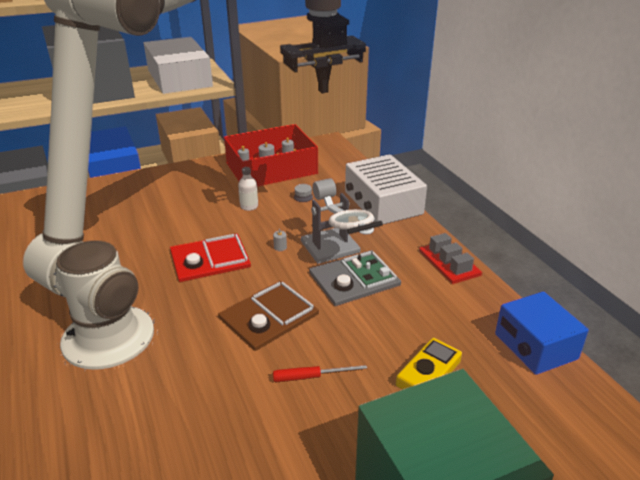

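View pics/wrist1.png

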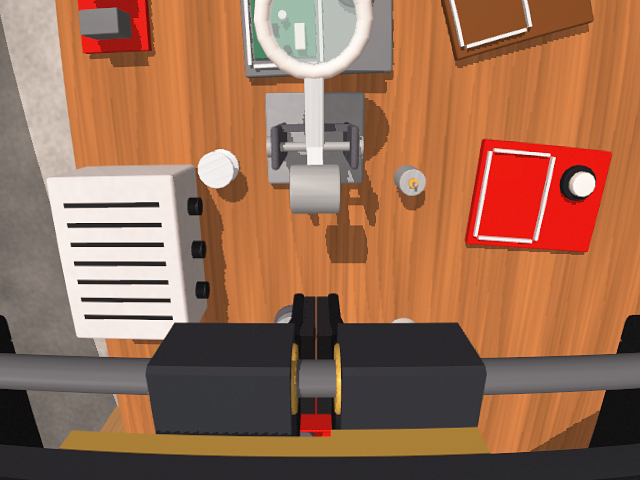

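The side view has the counterweight at (324,187) and the lens at (350,218). The wrist view shows the closed fingers in line with the counterweight at (315,188), with the spool and motor clear to either side. With the tool fixed pointing down, I can't get under the handle. Pressing down on the counterweight pushes the lens end up, so I'll do that.

Request:
drive_tool --pt "0 0 0.08 0" --pt "0 0 0.16 0" --pt "0 0 0.24 0" --pt "0 0 0.32 0" --pt "0 0 0.36 0" --pt "0 0 0.39 0" --pt "0 0 0.4 0" --pt "0 0 0.405 0" --pt "0 0 0.41 0" --pt "0 0 0.415 0" --pt "0 0 0.42 0"

```text
time: 4.0
ee_pos: [0.6085, 0.164, 0.19]
ee_rot: [0.707, -0.707, 0.0, -0.001]
contact_force: [0.0, 0.1, 0.3]
gripper_width: 0.008
```

Request:
drive_tool --pt "0 0 0.003 0" --pt "0 0 0.006 0" --pt "0 0 0.009 0" --pt "0 0 0.012 0" --pt "0 0 0.015 0" --pt "0 0 0.018 0"

```text
time: 4.6
ee_pos: [0.6082, 0.164, 0.1802]
ee_rot: [0.707, -0.707, -0.0, 0.0]
contact_force: [0.1, -0.9, 0.4]
gripper_width: 0.004
```

Request:
drive_tool --pt "0 0 0.003 0" --pt "0 0 0.006 0" --pt "0 0 0.009 0" --pt "0 0 0.012 0" --pt "0 0 0.015 0"

```text
time: 5.1
ee_pos: [0.6082, 0.1639, 0.1727]
ee_rot: [0.707, -0.707, 0.0, -0.0]
contact_force: [-0.5, 0.8, 0.5]
gripper_width: 0.005
```

```bash
python3 - <<'E'
from h import *
im,d=grab('side'); cv2.imwrite('pics/side2.png',cv2.resize(im[130:290,240:440,::-1],None,fx=4,fy=3.7))
print(ctrl.observe()['contact_force'],ctrl.observe()['ee_pos'])
E
```

```text
[ 0.18730657 -1.41308132 -0.50584714] [0.60798791 0.16389702 0.1724177 ]
```

View pics/side2.png

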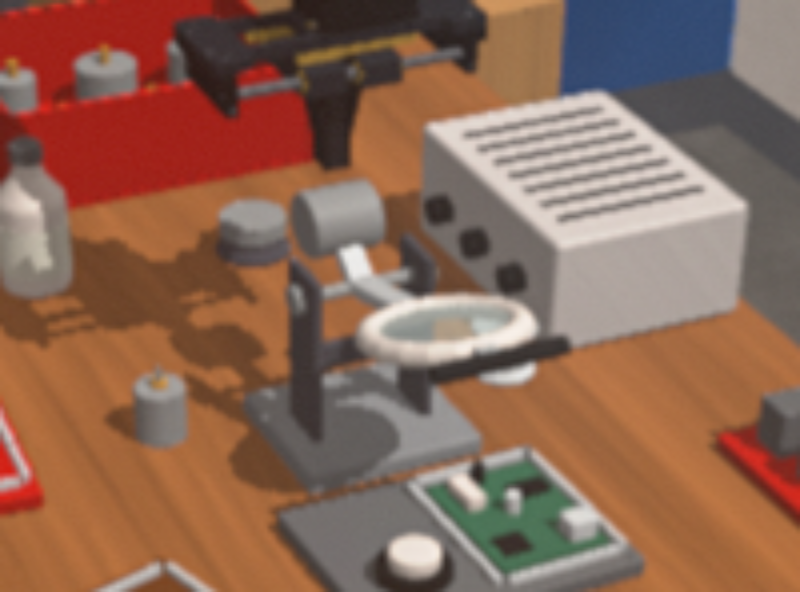

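```bash
python3 - <<'E'
from h import *
im,W=cloud('side'); f=np.load('side.npz')
T=np.linalg.inv(f['T'])
for P in([.608,.164,.1724],[.608,.154,.189],[.611,.115,.130]):
    c=T[:3,:3]@P+T[:3,3]; print(P,cv2.projectPoints(c[None],np.zeros(3),np.zeros(3),f['K'],np.array([float(f['k1']),0,0,0]))[0].ravel().round(1))
for v in range(160,202,4): print(v,[W[v,u].round(3).tolist() for u in (318,323,328)])
E
```

```text
[0.608, 0.164, 0.1724] [322.6 184.1]
[0.608, 0.154, 0.189] [324.1 180.3]
[0.611, 0.115, 0.13] [331.1 206.2]
160 [[0.594, 0.162, 0.248], [nan, nan, nan], [0.618, 0.151, 0.248]]
164 [[0.596, 0.168, 0.233], [0.605, 0.154, 0.238], [0.805, 0.564, -0.0]]
168 [[0.598, 0.171, 0.22], [0.605, 0.155, 0.226], [0.793, 0.537, -0.0]]
172 [[0.597, 0.168, 0.209], [0.605, 0.155, 0.214], [0.785, 0.52, -0.005]]
176 [[0.738, 0.495, 0.002], [0.757, 0.498, -0.003], [0.767, 0.48, 0.004]]
180 [[0.729, 0.474, -0.0], [0.607, 0.16, 0.187], [0.618, 0.152, 0.189]]
184 [[0.589, 0.151, 0.184], [0.598, 0.139, 0.188], [0.614, 0.142, 0.182]]
188 [[0.583, 0.138, 0.18], [0.596, 0.135, 0.178], [0.611, 0.136, 0.175]]
192 [[0.584, 0.139, 0.167], [0.596, 0.135, 0.166], [0.609, 0.132, 0.165]]
196 [[0.584, 0.139, 0.155], [0.595, 0.131, 0.157], [0.611, 0.136, 0.15]]
200 [[0.675, 0.35, 0.004], [0.695, 0.357, -0.004], [0.608, 0.127, 0.143]]
```

```bash
python3 - <<'E'
from h import *
f=np.load('side.npz');T=np.linalg.inv(f['T'])
for P in([.608,.1617,.4005],[.608,.1617,.43],[.2585,-.5684,.1884]):
    c=T[:3,:3]@P+T[:3,3]; print(P,cv2.projectPoints(c[None],np.zeros(3),np.zeros(3),f['K'],np.array([float(f['k1']),0,0,0]))[0].ravel().round(1))
im=cv2.imread('pics/side1.png');cv2.imwrite('pics/c1.png',cv2.resize(im[30:110,270:380],None,fx=6,fy=6))
im=cv2.imread('pics/side0.png');cv2.imwrite('pics/c2.png',cv2.resize(im[340:450,240:380],None,fx=5,fy=5))
E
```

```text
[0.608, 0.1617, 0.4005] [323.1 103.1]
[0.608, 0.1617, 0.43] [323.2  91.5]
[0.2585, -0.5684, 0.1884] [307.3 432.2]
```

View pics/c1.png

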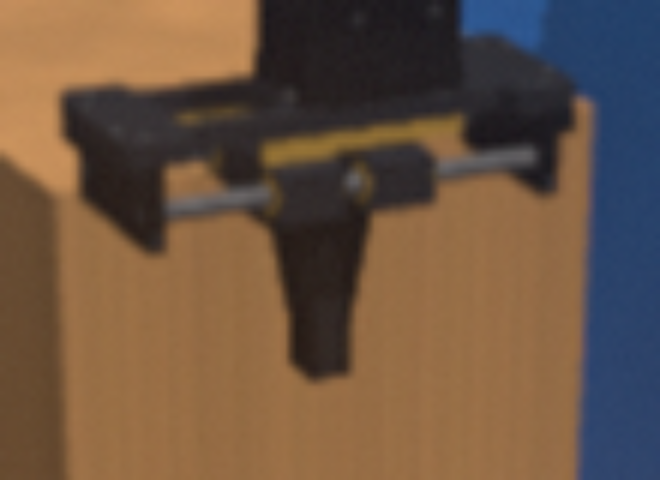

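View pics/c2.png

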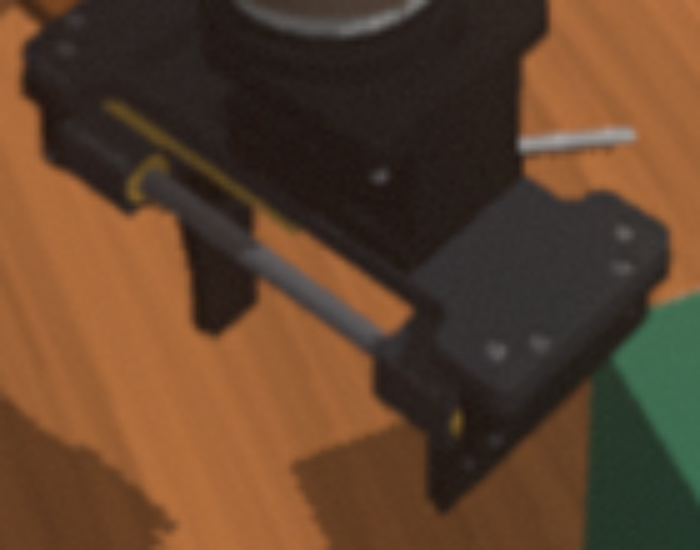

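```bash
python3 - <<'E'
from h import *
im,W=cloud('wrist')
for v in (294,296,300,304,310,316,320): print(v,[W[v,u].round(3).tolist() for u in (298,308,325,334)])
f=np.load('wrist.npz');T=np.linalg.inv(f['T'])
for P in ([.608,.1617,.4005],[.608,.1617,.427]):
    c=T[:3,:3]@np.array(P)+T[:3,3];print(c,f['K']@c/c[2])
im,W=cloud('top')
for u,v in((575,368),(580,372),(600,340)):print(W[v,u])
E
```

```text
294 [[0.616, 0.15, 0.435], [0.622, 0.349, 0.001], [0.596, 0.349, 0.002], [0.601, 0.15, 0.434]]
296 [[0.616, 0.15, 0.437], [0.612, 0.152, 0.433], [0.605, 0.152, 0.432], [0.601, 0.15, 0.437]]
300 [[0.616, 0.15, 0.44], [0.612, 0.151, 0.438], [0.605, 0.152, 0.437], [0.601, 0.15, 0.442]]
304 [[0.616, 0.15, 0.445], [0.612, 0.152, 0.441], [0.605, 0.152, 0.441], [0.601, 0.15, 0.444]]
310 [[0.615, 0.15, 0.45], [0.612, 0.151, 0.447], [0.605, 0.151, 0.447], [0.602, 0.15, 0.45]]
316 [[0.615, 0.15, 0.454], [0.612, 0.152, 0.451], [0.605, 0.152, 0.451], [0.602, 0.15, 0.455]]
320 [[0.615, 0.15, 0.458], [0.612, 0.152, 0.454], [0.605, 0.151, 0.455], [0.602, 0.15, 0.458]]
[0.0008136  0.02120269 0.21233324] [317.24279344 286.35019233   1.        ]
[0.00077174 0.02934982 0.18711673] [317.36749571 310.63802926   1.        ]
[ 0.21600362 -0.49749344  0.33309098]
[ 0.20845973 -0.50596619  0.33492705]
[ 0.27013413 -0.54619904  0.34178948]
```

Two camera views (side and wrist depth) agree that the real fingertips sit about 29 mm above the reported TCP, so there's no contact yet. I'll correct for that from here on: tip z = TCP z + 0.029.

Request:
drive_tool --pt "0 0 0.01 0" --pt "0 0 0.016 0" --pt "0 0 0.02 0" --pt "0 0 0.024 0" --pt "0 0 0.028 0" --pt "0 0 0.032 0"

```text
time: 5.75
ee_pos: [0.6082, 0.1639, 0.1567]
ee_rot: [0.707, -0.707, 0.0, -0.0]
contact_force: [1.0, -0.2, -0.1]
gripper_width: 0.007
```

Request:
drive_tool --pt "0 0 0.003 0" --pt "0 0 0.006 0" --pt "0 0 0.009 0" --pt "0 0 0.012 0"

```text
time: 6.15
ee_pos: [0.6084, 0.1654, 0.1546]
ee_rot: [0.708, -0.706, 0.0, -0.002]
contact_force: [-7.9, 4.5, 15.9]
gripper_width: 0.002
```

```bash
python3 - <<'E'
from h import *
im,d=grab('side'); cv2.imwrite('pics/side3.png',cv2.resize(im[130:290,240:440,::-1],None,fx=4,fy=3.7))
for n in('wrist',):
    im,d=grab(n); cv2.imwrite('pics/wrist3.png',im[...,::-1])
print(ctrl.observe()['contact_force'],ctrl.observe()['ee_pos'])
E
```

```text
[-6.40733419  5.12798069 11.8908686 ] [0.60842272 0.16560886 0.15456374]
```

View pics/side3.png

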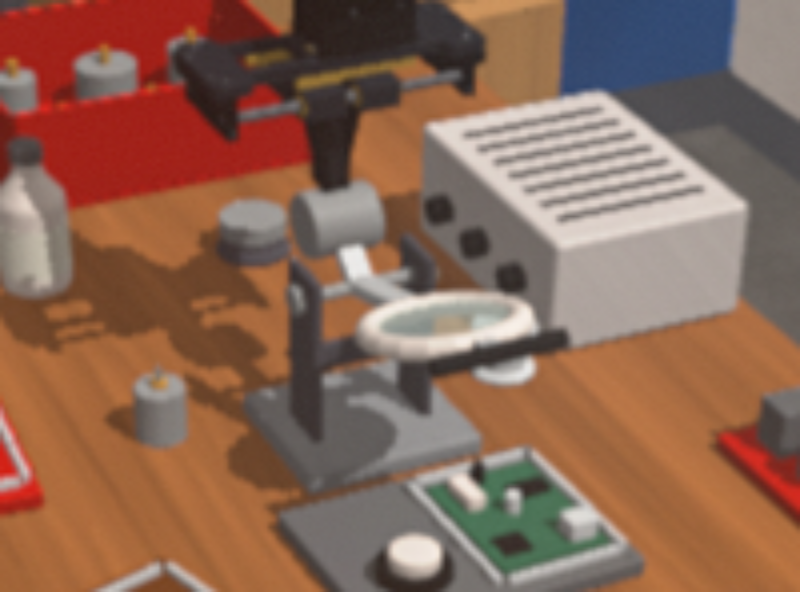

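View pics/wrist3.png

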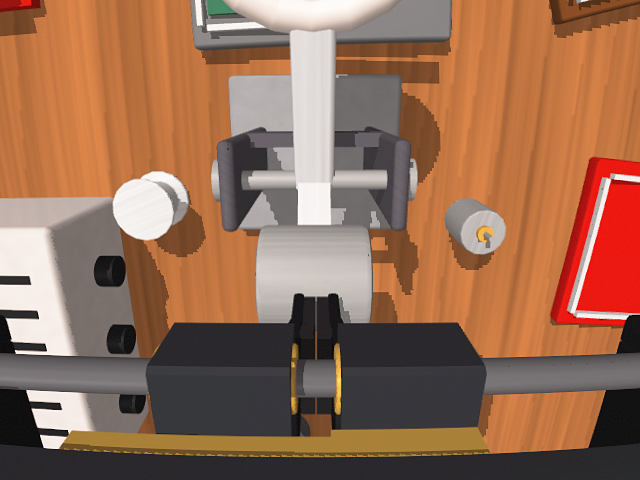

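Request:
drive_tool --pt "0 0 0.003 0" --pt "0 0 0.006 0" --pt "0 0 0.009 0" --pt "0 0 0.012 0"

```text
time: 6.65
ee_pos: [0.6087, 0.169, 0.1516]
ee_rot: [0.708, -0.706, -0.0, -0.005]
contact_force: [-14.5, 13.9, 25.6]
gripper_width: 0.001
```

Request:
drive_tool --pt "0 0 0.003 0" --pt "0 0 0.006 0" --pt "0 0 0.009 0" --pt "0 0 0.012 0"

```text
time: 7.05
ee_pos: [0.6113, 0.1715, 0.1474]
ee_rot: [0.709, -0.705, 0.001, -0.009]
contact_force: [-9.3, 15.8, 23.7]
gripper_width: 0.005
```

```bash
python3 - <<'E'
from h import *
im,d=grab('side'); cv2.imwrite('pics/side4.png',cv2.resize(im[130:290,240:440,::-1],None,fx=4,fy=3.7))
im,W=cloud('side')
for v in (172,176,180,184,188,192,196): print(v,[W[v,u].round(3).tolist() for u in (318,323,328)])
print(ctrl.observe()['contact_force'],ctrl.observe()['ee_pos'])
E
```

```text
172 [[0.599, 0.173, 0.206], [0.61, 0.165, 0.208], [0.778, 0.503, 0.005]]
176 [[0.601, 0.179, 0.191], [0.606, 0.158, 0.2], [0.769, 0.484, 0.001]]
180 [[0.731, 0.48, -0.003], [0.608, 0.162, 0.186], [0.623, 0.163, 0.182]]
184 [[0.593, 0.16, 0.178], [0.605, 0.155, 0.178], [0.617, 0.148, 0.179]]
188 [[0.588, 0.148, 0.173], [0.6, 0.142, 0.174], [0.613, 0.14, 0.172]]
192 [[0.584, 0.14, 0.166], [0.6, 0.142, 0.161], [0.61, 0.134, 0.163]]
196 [[0.583, 0.138, 0.155], [0.598, 0.14, 0.151], [0.615, 0.144, 0.145]]
[-6.75904536 14.29597726 19.14629925] [0.61173581 0.17141013 0.14702157]
```

View pics/side4.png

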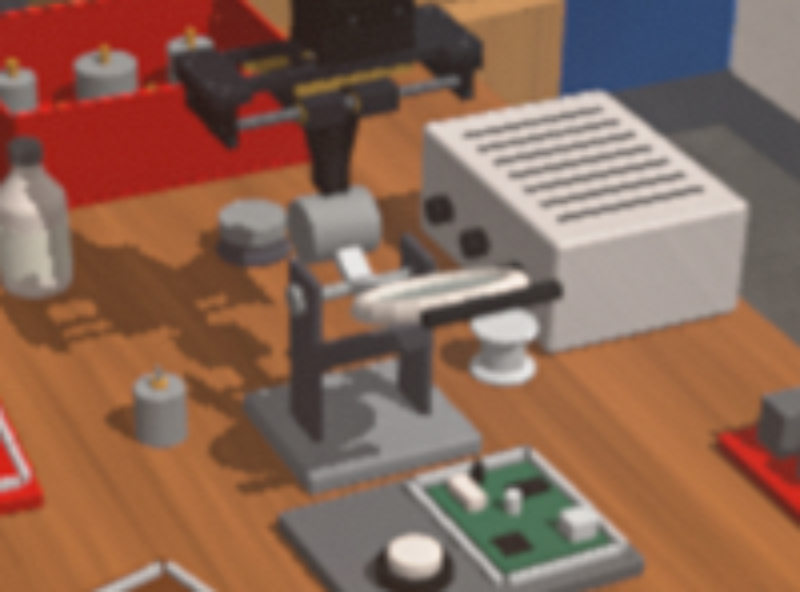

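The boom is visibly rising: the handle has moved up to crop (500,300) and the force is moderate. I'll carry on and follow the counterweight a little in +y.

Request:
drive_tool --pt "-0.003 0 0.003 0" --pt "-0.006 0 0.006 0" --pt "-0.008 0 0.009 0" --pt "-0.01 0 0.012 0"

```text
time: 7.5
ee_pos: [0.6122, 0.1768, 0.1404]
ee_rot: [0.709, -0.705, 0.001, -0.01]
contact_force: [-6.0, 14.4, 17.4]
gripper_width: 0.008
```

Request:
drive_tool --pt "0 0 0.003 0" --pt "0 0 0.006 0" --pt "0 0 0.009 0" --pt "0 0 0.012 0"

```text
time: 7.9
ee_pos: [0.6126, 0.1733, 0.1318]
ee_rot: [0.708, -0.706, 0.002, -0.007]
contact_force: [0.9, 6.2, 7.7]
gripper_width: 0.008
```

```bash
python3 - <<'E'
from h import *
im,d=grab('side'); cv2.imwrite('pics/side5.png',cv2.resize(im[130:290,240:440,::-1],None,fx=4,fy=3.7))
print(ctrl.observe()['contact_force'],ctrl.observe()['ee_pos'])
E
```

```text
[0.90322459 2.35767789 4.04207331] [0.61195558 0.17249346 0.13083521]
```

View pics/side5.png

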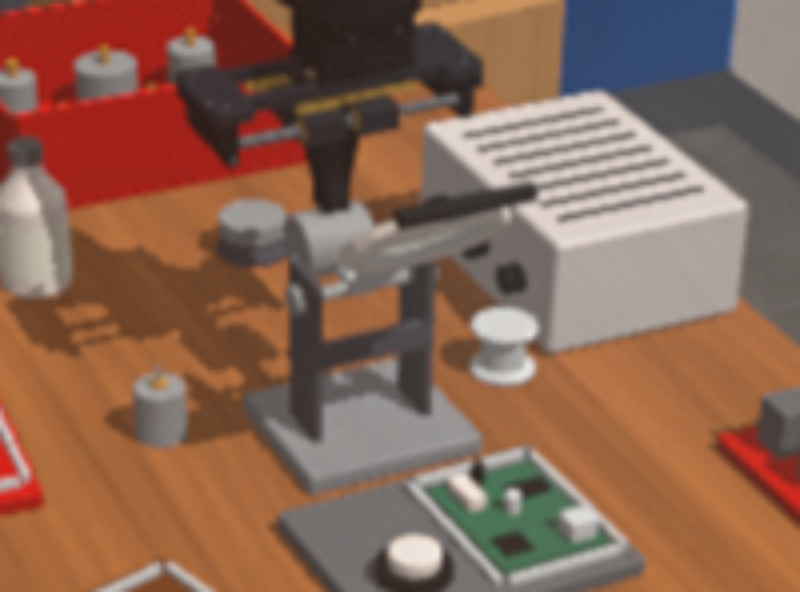

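Request:
drive_tool --pt "0 0 0.003 0" --pt "0 0 0.006 0" --pt "0 0 0.009 0" --pt "0 0 0.012 0"

```text
time: 8.35
ee_pos: [0.6098, 0.1702, 0.1223]
ee_rot: [0.708, -0.707, 0.001, -0.002]
contact_force: [0.9, 2.6, 4.5]
gripper_width: 0.002
```

```bash
python3 - <<'E'
from h import *
im,d=grab('side'); cv2.imwrite('pics/side6.png',cv2.resize(im[130:290,240:440,::-1],None,fx=4,fy=3.7))
print(ctrl.observe()['contact_force'],ctrl.observe()['ee_pos'])
im,W=cloud('side')
m=(im.max(2)<60);m[:150]=0;m[215:]=0;m[:,:330]=0;m[:,385:]=0
p=W[m]; p=p[(p[:,1]<.11)&(p[:,2]>.18)&(p[:,1]>-.1)];print(len(p),np.nanmedian(p,0)); q=np.nanmedian(p,0); print('angle',np.arctan2(q[2]-.13,.115-q[1])-.262)
E
```

```text
[1.05084206 1.55026298 1.35623523] [0.60879039 0.16943302 0.12134921]
127 [ 0.60579346 -0.00512602  0.29556231]
angle 0.681118675763172
```

View pics/side6.png

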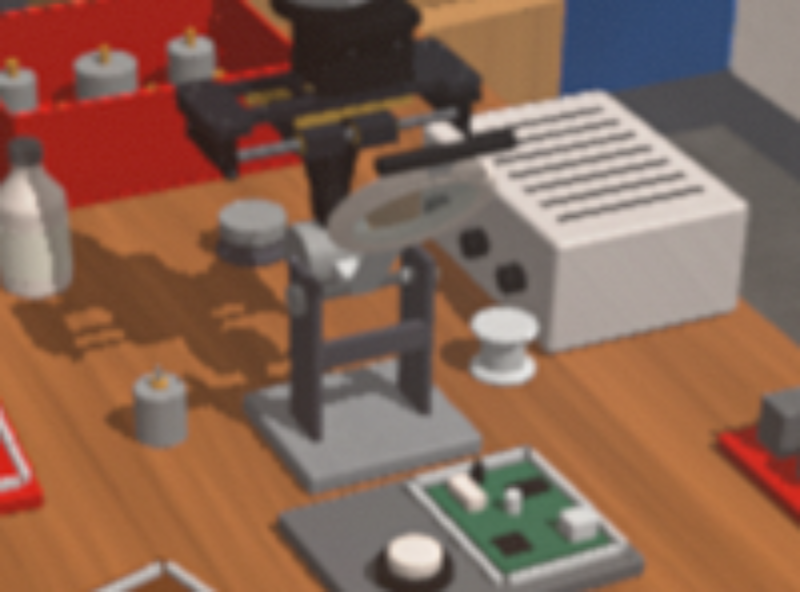

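Request:
drive_tool --pt "0 0 0.003 0" --pt "0 0 0.006 0" --pt "0 0 0.009 0" --pt "0 0 0.012 0"

```text
time: 8.8
ee_pos: [0.6071, 0.1681, 0.1136]
ee_rot: [-0.707, 0.707, 0.001, -0.002]
contact_force: [0.3, -0.4, 0.6]
gripper_width: 0.005
```

```bash
python3 - <<'E'
from h import *
im,d=grab('side'); cv2.imwrite('pics/side7.png',cv2.resize(im[130:290,240:440,::-1],None,fx=4,fy=3.7))
print(ctrl.observe()['contact_force'],ctrl.observe()['ee_pos'])
im,W=cloud('side')
m=(im.max(2)<60);m[:150]=0;m[215:]=0;m[:,:330]=0;m[:,385:]=0
p=W[m]; p=p[(p[:,1]<.11)&(p[:,2]>.18)&(p[:,1]>-.1)];print(len(p),np.nanmedian(p,0)); q=np.nanmedian(p,0); print('angle',np.arctan2(q[2]-.13,.115-q[1])-.262)
E
```

```text
[ 0.91165289  0.60423573 -0.7167765 ] [0.60696271 0.16801617 0.11332675]
182 [0.6070353  0.02583353 0.31309249]
angle 0.8556008191710074
```

View pics/side7.png

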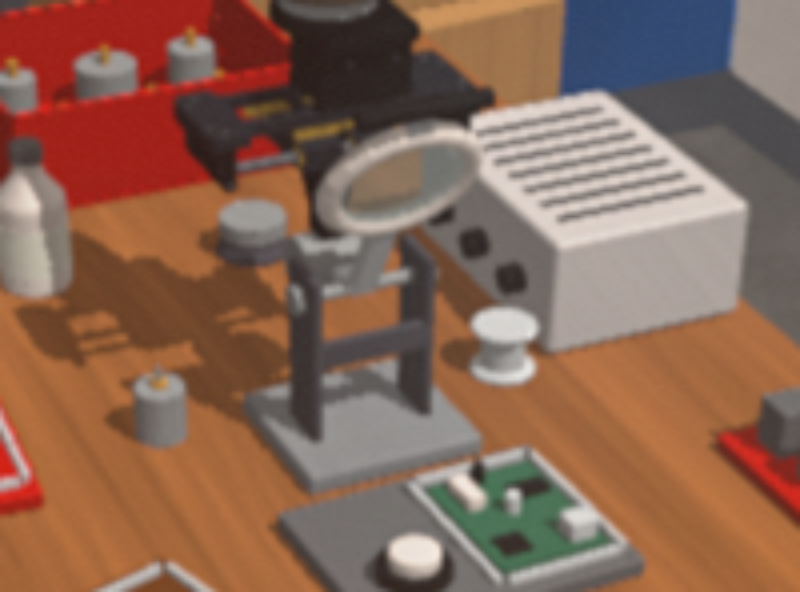

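The boom is past balance (about 0.9 rad) and moving on its own, with no contact force left. I'm withdrawing up and in +y.

Request:
drive_tool --pt "-0.04 0 -0.08 0" --pt "-0.09 0 -0.16 0" --pt "-0.13 0 -0.24 0" --pt "-0.17 0 -0.32 0" --pt "-0.2 0 -0.4 0" --pt "-0.2 0 -0.48 0" --pt "-0.2 0 -0.56 0" --pt "-0.2 0 -0.6 0" --pt "-0.2 0 -0.6 0"

```text
time: 9.75
ee_pos: [0.6088, 0.2688, 0.4181]
ee_rot: [0.707, -0.707, 0.001, -0.003]
contact_force: [0.5, 0.3, 0.8]
gripper_width: 0.006
```

```bash
python3 - <<'E'
from h import *
im,d=grab('side'); cv2.imwrite('pics/side8.png',cv2.resize(im[130:290,240:440,::-1],None,fx=4,fy=3.7))
print(ctrl.observe()['contact_force'],ctrl.observe()['ee_pos'])
E
```

```text
[ 0.38675349  0.7251685  -0.78287048] [0.60818849 0.26887383 0.41546864]
```

View pics/side8.png

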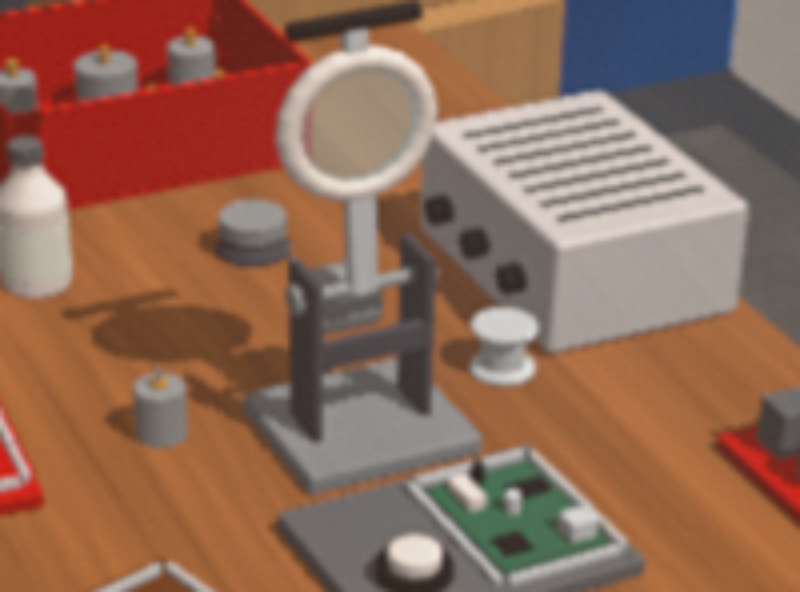

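Request:
drive_tool --pt "0.68 0.094 0 0" --pt "0.68 0.094 0 0" --pt "0.68 0.094 0 0" --pt "0.68 0.094 0 0" --pt "0.68 0.094 0 0" --pt "0.68 0.094 0 0" --pt "0.68 0.094 0 0" --pt "0.68 0.094 0 0" --pt "0.68 0.094 0.1 0" --pt "0.68 0.094 0.2 0" --pt "0.68 0.094 0.3 0" --pt "0.68 0.094 0.4 0" --pt "0.68 0.094 0.45 0" --pt "0.68 0.094 0.5 0" --pt "0.68 0.094 0.5 0" --pt "0.68 0.094 0.5 0" --pt "0.68 0.094 0.5 0" --pt "0.68 0.094 0.5 0"

```text
time: 11.6
ee_pos: [0.5621, -0.071, 0.1664]
ee_rot: [0.707, -0.707, 0.001, -0.001]
contact_force: [0.0, -0.4, -0.5]
gripper_width: 0.002
```

```bash
python3 - <<'E'
from h import *
im,d=grab('side'); cv2.imwrite('pics/side9.png',im[60:400,150:550,::-1].repeat(2,0).repeat(2,1)[:600])
im,d=grab('wrist'); cv2.imwrite('pics/wrist9.png',im[...,::-1])
print(ctrl.observe()['contact_force'],ctrl.observe()['ee_pos'])
E
```

```text
[0.07534361 0.54096625 0.50115128] [ 0.56186168 -0.07100993  0.16602637]
```

View pics/side9.png

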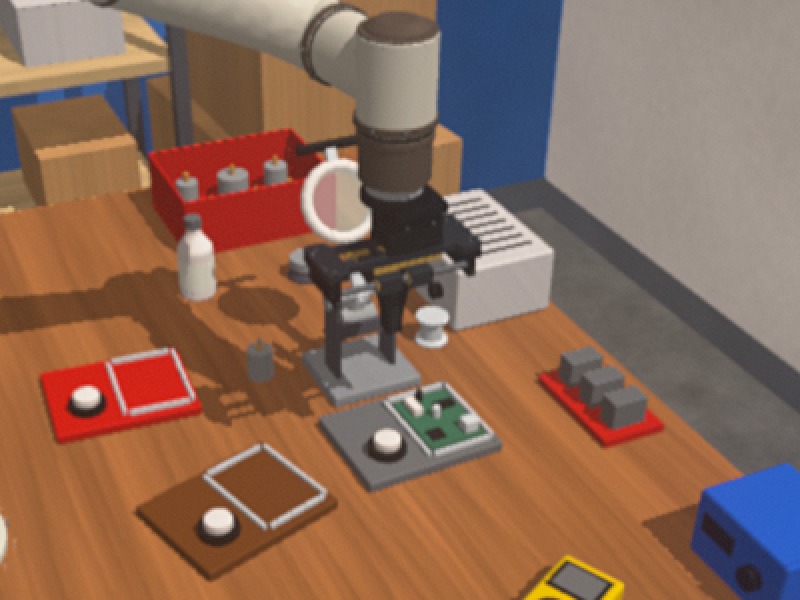

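View pics/wrist9.png

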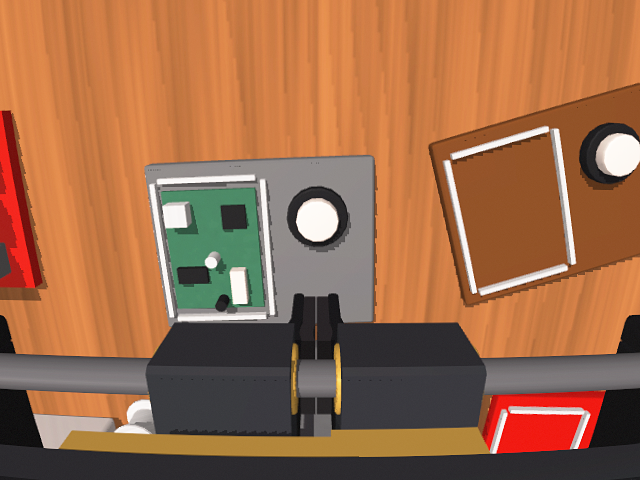

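```bash
python3 - <<'E'
from h import *
im,W=cloud('wrist')
m=(im.min(2)>200).astype(np.uint8); n,l,s,c=cv2.connectedComponentsWithStats(m); i=l[219,317]; p=W[l==i]
print(s[i],np.nanmedian(p,0).round(4),((np.nanmin(p,0)+np.nanmax(p,0))/2).round(4))
im,W=cloud('side')
for u,v in((305,135),(312,133),(318,132)):print(W[v-2:v+3,u].round(3).tolist())
E
```

```text
[ 296  199   42   42 1331] [ 0.5628 -0.0716  0.0393] [ 0.5624 -0.0709  0.0376]
[[0.578, 0.21, 0.307], [0.579, 0.213, 0.302], [0.58, 0.214, 0.299], [0.579, 0.212, 0.297], [0.744, 0.62, 0.088]]
[[0.599, 0.213, 0.307], [0.6, 0.215, 0.303], [0.599, 0.213, 0.301], [0.596, 0.206, 0.302], [0.601, 0.217, 0.294]]
[[0.617, 0.215, 0.306], [0.616, 0.213, 0.304], [0.616, 0.212, 0.301], [0.616, 0.211, 0.299], [0.929, 0.935, -0.069]]
```

The handle measures y 0.215, z 0.302, which matches the raised stop (expected 0.218, 0.301). The button is at (0.5625, -0.071) with its top at about z 0.039. Now I'll press it.

Request:
drive_tool --pt "0 0 0.06 0" --pt "0 0 0.12 0" --pt "0 0 0.18 0" --pt "0 0 0.23 0" --pt "0 0 0.26 0" --pt "0 0 0.28 0" --pt "0 0 0.288 0" --pt "0 0 0.292 0" --pt "0 0 0.292 0"

```text
time: 12.6
ee_pos: [0.5619, -0.0711, 0.0195]
ee_rot: [0.707, -0.707, 0.0, -0.001]
contact_force: [-0.1, 0.3, 0.2]
gripper_width: 0.007
```

Request:
drive_tool --pt "0 0 0.004 0" --pt "0 0 0.008 0" --pt "0 0 0.012 0" --pt "0 0 0.016 0" --pt "0 0 0.02 0" --pt "0 0 0.024 0" --pt "0 0 0.028 0" --pt "0 0 0.028 0" --pt "0 0 0.028 0"

```text
time: 13.5
ee_pos: [0.5613, -0.0711, 0.005]
ee_rot: [0.707, -0.707, -0.0, 0.0]
contact_force: [-1.0, 0.2, 1.9]
gripper_width: 0.006
```

Request:
drive_tool --pt "0 0 0.003 0" --pt "0 0 0.006 0" --pt "0 0 0.009 0" --pt "0 0 0.012 0" --pt "0 0 0.012 0"

```text
time: 14.0
ee_pos: [0.5613, -0.0711, -0.0008]
ee_rot: [0.707, -0.707, 0.0, 0.0]
contact_force: [-2.0, 0.6, 5.4]
gripper_width: 0.006
```

Request:
drive_tool --pt "0 0 0.003 0" --pt "0 0 0.006 0" --pt "0 0 0.009 0" --pt "0 0 0.009 0"

```text
time: 14.4
ee_pos: [0.5615, -0.0712, -0.0012]
ee_rot: [0.708, -0.706, 0.001, 0.0]
contact_force: [-9.5, 4.0, 28.8]
gripper_width: 0.006
```

The force rose to 28.8 N with no further motion, so the button is on its bottom stop. Retracting.

Request:
drive_tool --pt "0 0 -0.02 0" --pt "0 0 -0.06 0" --pt "0 0 -0.12 0" --pt "0 0 -0.2 0" --pt "0 0 -0.3 0" --pt "0 0 -0.4 0" --pt "0.2 0 -0.5 0" --pt "0.3 0.1 -0.5 0" --pt "0.4 0.2 -0.5 0" --pt "0.5 0.3 -0.5 0" --pt "0.5 0.3 -0.5 0" --pt "0.5 0.3 -0.5 0" --pt "0.5 0.3 -0.5 0"

```text
time: 15.7
ee_pos: [0.4086, -0.324, 0.2444]
ee_rot: [-0.705, 0.709, -0.0, -0.0]
contact_force: [-0.4, 0.4, 0.2]
gripper_width: 0.004
```

```bash
python3 - <<'E'
from h import *
a=cv2.imread('pics/top0.png')
im,d=grab('side'); cv2.imwrite('pics/side10.png',im[...,::-1])
im,d=grab('top'); cv2.imwrite('pics/top10.png',im[...,::-1])
_,W=cloud('side')
print(ctrl.observe()['contact_force'],ctrl.observe()['ee_pos'])
imt,Wt=cloud('top'); print(Wt[221,346:350].round(4).tolist())
for u,v in((305,133),(312,131),(318,130)):print(W[v,u].round(3).tolist())
E
```

```text
[-0.21911434  0.79314674  0.34227565] [ 0.41057626 -0.32223012  0.24401702]
[[0.563, -0.0664, 0.0391], [0.5637, -0.0691, 0.0354], [0.563, -0.0714, 0.0392], [0.564, -0.0742, 0.0337]]
[0.582, 0.219, 0.302]
[0.368, -0.338, 0.58]
[0.373, -0.348, 0.585]
```

View pics/side10.png

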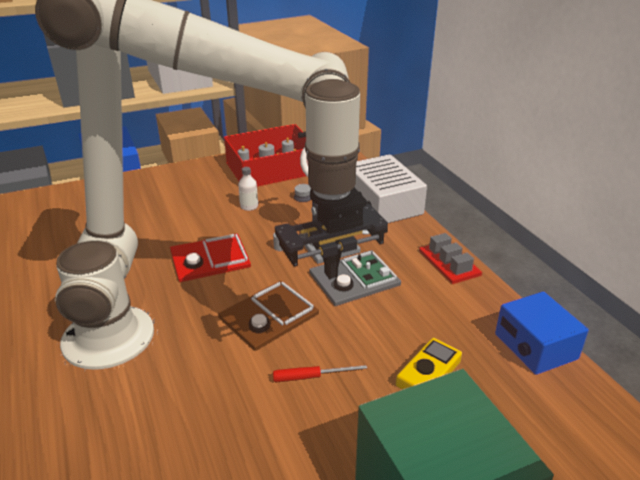

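View pics/top10.png

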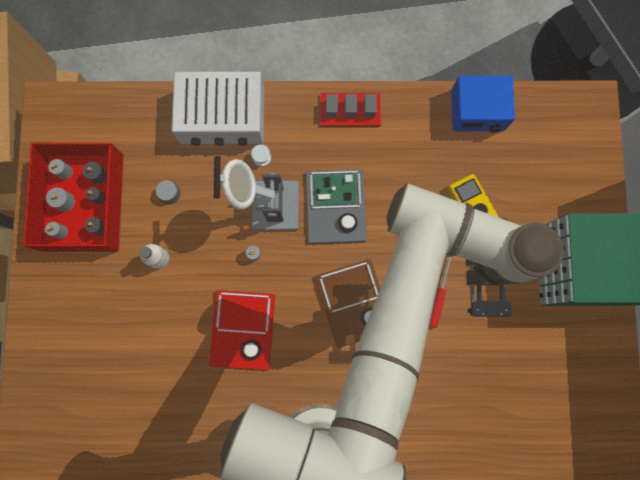

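```bash
python3 - <<'E'
from cell import ctrl
print(ctrl.finish_job())
E
```

```text
the job is handed in; nothing more can be done
None
```

The magnifier is raised and staying up by itself, and the start button was pressed to its stop and has come back up. I handed the job in at about 16 s of the 51 s; it reports no verdict.

**Magnifier:** With the tool fixed pointing down, I could not get under the handle. I pressed slowly down on the counterweight instead, with the fingers shut, which swung the lens end up. I backed away at about 0.9 rad and it carried on to the stop by itself. The handle was last measured at y 0.215, z 0.302 m, against 0.218, 0.301 m expected at the raised stop. I did not measure the swing speed directly; I pressed at about 15 mm/s throughout.

**Button:** I pressed the one on the grey fixture. The force was 5.4 N at the end of travel, then rose to 28.8 N with no further movement, so it was on its bottom stop. Afterwards its top was at about z 0.039 m again.

**Last look:** In the final top picture the board, spool, motor, flux bottle and tin look unmoved. The driver and meter were partly hidden by the arm there, but look unmoved in the side picture. I compared these by eye, not by measurement. The tool reads no contact force.

**Disagreement:** The visible fingertips sat about 29 mm above the reported TCP in both the side and wrist views. I corrected for this, and both contact points agreed with it.

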